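Sort tagged copper caskets and send the passed one out

ROBOT

A 6-joint arm with a two-finger parallel gripper is mounted at the origin on the work surface. World frame = base frame: x ahead of the robot, y to its left, z up, the work surface at z = 0. Lengths are in m, angles in rad, forces in N, time in s.
With the tool pointing down it reaches from about 0.375 to 0.975 m from the base axis. Payload 3.8 kg.
Tool frame: the origin (TCP) lies at the centre of the arm's flange, where the gripper is bolted on; the fingertips stand 173 mm ahead of it and the grasp point (between the pads) lies 155 mm ahead of it (bot.tip_reach is the distance from the TCP to the fingertips, in m); z points along the fingers, y is the line along which they close (so a half turn about z gives the same grasp; the last joint's range is limited). The gripper opens to 85 mm and grips with 20 to 120 N. Pads are 22 mm wide; open, the fingers measure 114 mm over their backs; the gripper's body (76 mm by 85 mm) begins 54 mm behind the grasp point. The pads swing forward as they close: fully open they stand 13 mm farther back than shut.
Start: joints at [-1.288, 0.264, 1.604, -0, 1.274, -0.037], TCP at [0.212, -0.641, 0.405] pointing down, gripper open.
Joint ranges: [-2.63, 2.63], [-0.94, 2.18], [0.31, 2.57], [-1.31, 4.45], [0, 2.66], [-2.55, 2.55]. Speed limits (rad/s): [2.57, 2.57, 3.14, 3.14, 3.14, 3.14].

INTERFACE

Orientations are given as a rotation vector (axis times angle).
In Python, from workcell import bot gives the robot as it stands.
- The arm moves only by the tool drive_tool, never from a script. Its arguments are lists of equal length, an entry for each row: "claw": the finger opening in mm, from 0 to 85.4; "slide": the shift along the world's x, y, z each as a share of 0.5 m, from -1 to 1, a list of three; "yaw": the turn about the world's z as a share of 180 degrees, from -1 to 1. A call has 1 to 8 rows; each row is the pose to reach, as a shift and turn from the pose commanded when the call began, turning the shorter way round; what a row does not reach only later rows make up. A row lasts 1/12 s, in which the tool goes at most 41.7 mm and 7.16 degrees, less where a joint would pass 70% of its speed; a pose out of reach is approached as far as the arm can. A call with a number of a shift or a turn outside -1 to 1 is refused whole. A call with a gripper value outside its range is refused whole. The fingers move at their own pace and stop on an object; "newtons" is the grip in N (left out, the last holds). Time passes only in rows, so rows that repeat a pose let the fingers close. It gives the time, the measured TCP pose, the force, the opening and the grip force at its end, in the units of the state.
- bot.read_state(): the state, without advancing time (a new reading comes with each control period).
- bot.read_camera(name): name is "scene" or "top" or "wrist"; returns a dict with "color" (400x640x3 uint8, red, green, blue), "depth" (400x640 float32, m along the optical axis (not along the pixel's ray), 0 where there is no reading), "mtx" (3x3 intrinsics, pixels), "eye" and "rotation" of the camera in the world. Camera axes: x right, y up, looking along -z (the intrinsics and any distortion apply to the point x, -y, -z); pixel columns grow to the right and rows downward; lengths in m; the calibration is good to about 2 mm. A picture is of the moment at which its call begins.
- bot.finish_job(): hands the job in; it is judged then, once.
The state is a dict: "time": time; "q": joint angles; "joint_vel": joint speeds; "joint_torque": joint torques, N m; "tool_pos": TCP position; "tcp_rot": TCP orientation; "wrist_force": force on the tool from outside, world axes, zero at the start; "torque": the same for the moment, N m; "width": opening from 0.0 (shut) to 1.0 (fully open); "grip_force": force on a finger pad.
Only numpy, scipy, OpenCV 4.12 (cv2) and the standard library are available. Lean on these libraries where they do the work, as an engineer would, in place of code of your own. Each camera call takes 0.05 s, during which the arm holds its last target. There are 200 camera calls.

TASK

Sort the two tagged copper caskets by the metal tag on the lid: the one with the round tag has passed and goes down into the nest of the metal carrier, the one with the straight bar tag is a reject and goes down into the nest of the wooden cradle, both lying flat and fully home. Then slide the loaded carrier along the bench, without lifting it, until it lies centred and square on the black rubber mat. Do not drop the caskets, and leave the casket without a tag and the other things on the bench where they are.

Things in the scene. Friction and masses are not known exactly. Their poses are not given: they have to be found in the camera images.
- casket_round: Closed copper casket, a rigid box 88 (x) x 54 (y) x 48 (z) mm, about 0.3 kg, with thin dark border lines on the lid. In the middle of its lid is a round flat tag of bright metal, 32 mm across, 2 mm thick: passed. Origin: centre of its underside; x along the 88 mm length, z up.
- casket_bar: Closed copper casket, a rigid box 88 (x) x 54 (y) x 48 (z) mm, about 0.3 kg, with thin dark border lines on the lid. In the middle of its lid is a straight bar tag of bright metal, 56 x 12 mm (long along x), 2 mm thick: reject. Origin: centre of its underside; x along the 88 mm length, z up.
- casket_plain: Closed copper casket, a rigid box 88 (x) x 54 (y) x 48 (z) mm, about 0.3 kg, with thin dark border lines on the lid. Its lid has no tag: not yet inspected, stays where it stands. Origin: centre of its underside; x along the 88 mm length, z up.
- carrier: Loose flat carrier of bright metal, 0.5 kg: a plate 170 (x) x 94 (y) x 6 mm on the bench, carrying a nest (rim 12 mm high, 6 mm thick, inside 98 x 64 mm, centre 22 mm towards -x) and near its +x end an upright steel grip block (16 x 26 mm in x, y; top 66 mm above the bench; centre 64 mm towards +x). Origin: centre of the plate's underside; x along the length towards the grip, z up.
- carrier_nest (a point): Centre of the floor of the carrier's nest, 6 mm above the carrier's underside (18 mm to the top of the rim); axes as the carrier's. A casket fits with its length along x, either way round, 5 mm free on every side.
- carrier_grip (a point): Centre of the top of the carrier's upright grip block, which is 26 mm wide along y, 16 mm along x and stands 60 mm up from the plate; axes as the carrier's.
- reject_cradle: Wooden cradle fixed to the bench: a brown base 130 (x) x 96 (y) x 8 mm with a pale raised rim on it, 12 mm high and 6 mm thick, inside 98 (x) x 64 (y) mm. Origin: centre of its underside; x along the length, z up.
- cradle_nest (a point): Centre of the floor of the cradle's nest, 8 mm above the bench (20 mm to the top of the rim); axes as the cradle's. A casket fits with its length along x, either way round, 5 mm free on every side.
- mat: Thin black rubber mat let into the bench, 210 (x) x 134 (y) mm, practically flush (nothing catches on its edge). Origin: its centre; x along the length. The carrier may lie on it either way round, its length along the mat's.
- hammer: Bystander: hammer, 240 mm long, lying beyond the caskets. Origin: underside, handle to -x.
- bowl: Bystander: copper bowl, 100 mm across, 45 mm high. Origin: centre of its underside.
- swage_block: Bystander: dark steel block, 80 x 80 x 50 mm. Origin: centre of its underside.
Things that resemble listed ones, but are neither listed nor needed, are in the scene too. What is shaped like the casket_round but purple or red is not meant.

How it is judged:
By the outcome, as a careful person would: the job done as asked, in the order asked, and still so for the second after the job is handed in, with the robot touching nothing.
It also fails if it takes over 64 s, if anything falls off the work surface, if the arm or the gripper's body presses on something with over 40 N, if the wrist force passes 120 N, or if a joint passes its speed limit or range.

## Working session

There is one attempt and no reset: what is moved stays moved. The work goes in short steps, Python scripts to look and compute and a tool call to move; the robot and the scene stay as the last step left them, time stands still between calls to the robot, and variables do not carry over. Pictures are saved under pics/ and viewed, at most 10 in all, crops included, and the job is handed in when it is done.

Besides the shell and the picture viewer there is one more tool, called after "Request:" by a JSON object that holds its "op" and its "data". drive_tool: Moves the arm, as the interface text tells. Shift numbers are shares of 0.5 m and turn numbers shares of 180 degrees, none past 1 either way. Its arguments: {"type":"object","properties":{"claw":{"type":"array","items":{"type":"number"}},"slide":{"type":"array","items":{"type":"array","items":{"type":"number"}}},"yaw":{"type":"array","items":{"type":"number"}},"newtons":{"type":"number"}},"required":["claw","slide","yaw"]}

```bash
mkdir -p pics
cat > h.py <<'E'
import numpy as np, cv2
from workcell import bot
def cam(n):
    c=bot.read_camera(n); c={k:np.array(v) for k,v in c.items()}; return c
def xyz(c):
    h,w=c['depth'].shape; v,u=np.mgrid[:h,:w]; K=c['mtx']; d=c['depth']
    p=np.stack([(u-K[0,2])/K[0,0]*d,-(v-K[1,2])/K[1,1]*d,-d],-1)
    return p@c['rotation'].T+c['eye']
def save(n,im): cv2.imwrite('pics/'+n+'.png',im[...,::-1])
E
python3 - <<'E'
from h import *
for n in ['top','scene']:
    c=cam(n); save(n+'1',c['color']); np.savez('pics/'+n+'1.npz',**c); print(n,c['eye'],c['rotation'].round(3).tolist(),c['mtx'].tolist(),c.keys())
s=bot.read_state(); print(s)
E
```

```text
top [ 4.20545710e-01 -6.78509723e-05  9.89887098e-01] [0.163, -0.162, -1.608] [[399.3555141156325, 0.0, 322.39700485125275], [0.0, 399.3555141156325, 199.06487087404537], [0.0, 0.0, 1.0]] dict_keys(['color', 'depth', 'mtx', 'eye', 'rotation'])
scene [ 1.40981725 -0.1014994   0.67720083] [0.757, 0.679, 1.325] [[407.3993253857083, 0.0, 316.0662901325788], [0.0, 407.3993253857083, 191.0445766430788], [0.0, 0.0, 1.0]] dict_keys(['color', 'depth', 'mtx', 'eye', 'rotation'])
{'time': 0.1, 'q': array([-1.28786920e+00,  2.64707945e-01,  1.60525769e+00,  1.15292270e-05,
        1.27369547e+00, -3.68781331e-02]), 'joint_vel': array([-0.00033384, -0.0013987 , -0.00244648, -0.00077254, -0.00013611,
        0.0004061 ]), 'joint_torque': array([-2.26620659e-04, -5.16708612e+01, -3.68589199e+01, -8.17566593e-05,
        6.20833292e-03, -4.82843598e-05]), 'tool_pos': array([ 0.21213516, -0.64047281,  0.40345491]), 'tcp_rot': array([-3.09948755e+00, -4.99878598e-01,  3.81284496e-04]), 'wrist_force': array([ 0.9630951 , -0.19700404,  0.68859025]), 'torque': array([0.06397011, 0.00589399, 0.01389328]), 'grip_force': 0.0, 'width': 0.9952369593958694}
```

View pics/top1.png

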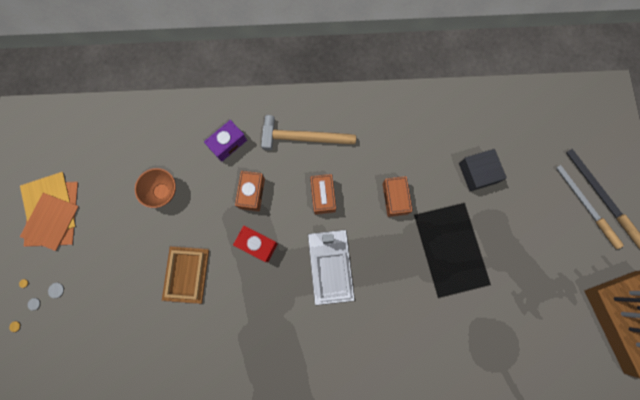

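View pics/scene1.png

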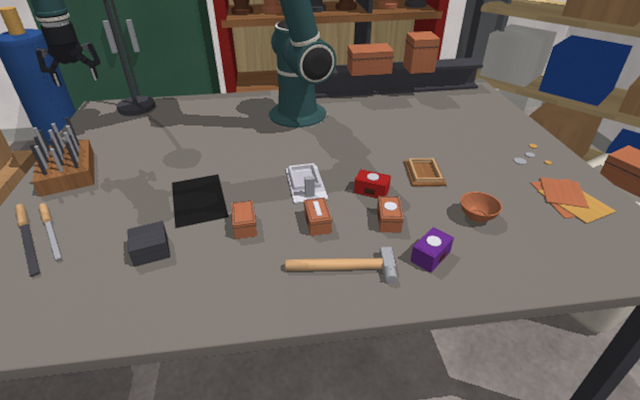

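The top picture shows the round-tag casket at about (249,190), bar (323,193), plain (398,196), carrier (331,267) with its grip at the far end (328,240), cradle (186,275) and mat (452,250). The red (255,244) and purple (225,140) boxes are decoys.

```bash
sed -i "s/c\['rotation'\].T/cv2.Rodrigues(c['rotation'])[0].T/" h.py
cat >> h.py <<'E'
def rect(P,mask,seed,r=80):
    m=mask.copy(); v,u=np.mgrid[:m.shape[0],:m.shape[1]]; m&=(np.hypot(u-seed[0],v-seed[1])<r)
    n,l,st,ce=cv2.connectedComponentsWithStats(m.astype(np.uint8))
    if n<2: return None
    d=[np.hypot(*(ce[i]-seed)) if st[i,4]>15 else 1e9 for i in range(1,n)]; k=1+int(np.argmin(d))
    q=P[l==k]; (cx,cy),(a,b),an=cv2.minAreaRect((q[:,:2]*1000).astype(np.float32))
    if a<b: a,b,an=b,a,an+90
    return dict(c=(round(cx,1),round(cy,1)),med=(q[:,:2].mean(0)*1000).round(1),size=(round(a,1),round(b,1)),ang=round((an+90)%180-90,1),z=round(float(np.median(q[:,2]))*1000,1),n=len(q))
E
python3 - <<'E'
from h import *
c=dict(np.load('pics/top1.npz')); P=xyz(c); z=P[...,2]
print('bench z',np.median(z[300:330,250:300]))
for n,s in dict(round=(249,190),bar=(323,193),plain=(398,196),red=(255,244)).items():
    print(n,rect(P,(z>.040)&(z<.06),s,40))
print('grip',rect(P,(z>.055)&(z<.08),(328,240),25))
print('carrier',rect(P,(z>.0035)&(z<.03),(331,267),60))
print('carrier rim',rect(P,(z>.013)&(z<.03),(331,275),60))
print('cradle',rect(P,(z>.004)&(z<.03),(186,275),60))
print('rim',rect(P,(z>.015)&(z<.03),(186,275),60))
g=c['color'].astype(int).sum(-1)
print('mat',rect(P,(g<75)&(z<.01),(452,250),70), g[250,452],g[320,400])
# tag
hsv=cv2.cvtColor(c['color'],cv2.COLOR_RGB2HSV)
for s in [(249,190),(323,193)]: print('tag',rect(P,(hsv[...,1]<80)&(z>.04),s,25))
E
```

```text
bench z 0.00018337871670354167
round {'c': (648.7, 174.6), 'med': array([647.4, 174.2]), 'size': (88.2, 54.8), 'ang': -9.4, 'z': 48.5, 'n': 808}
bar {'c': (632.8, -4.9), 'med': array([631.6,  -4.9]), 'size': (88.5, 53.8), 'ang': 3.7, 'z': 48.2, 'n': 789}
plain {'c': (618.7, -186.8), 'med': array([ 618., -186.]), 'size': (88.7, 54.9), 'ang': 4.0, 'z': 47.8, 'n': 816}
red {'c': (517.1, 162.3), 'med': array([516.5, 161.6]), 'size': (88.4, 53.6), 'ang': 60.4, 'z': 48.6, 'n': 849}
grip {'c': (519.7, -11.7), 'med': array([520., -12.]), 'size': (25.7, 16.0), 'ang': 90.0, 'z': 65.6, 'n': 80}
carrier {'c': (458.3, -14.1), 'med': array([453. , -16.2]), 'size': (174.6, 99.6), 'ang': 2.5, 'z': 6.7, 'n': 2504}
carrier rim {'c': (434.7, -17.7), 'med': array([434.4, -18. ]), 'size': (109.8, 76.0), 'ang': 3.8, 'z': 18.1, 'n': 380}
cradle {'c': (453.7, 338.0), 'med': array([452.1, 335.4]), 'size': (132.7, 104.7), 'ang': -4.5, 'z': 9.1, 'n': 2184}
rim {'c': (453.1, 336.7), 'med': array([452. , 336.7]), 'size': (110.3, 77.9), 'ang': -7.2, 'z': 19.9, 'n': 447}
mat {'c': (591.9, -331.2), 'med': array([ 591.9, -331.2]), 'size': (0.0, 0.0), 'ang': 0.0, 'z': 0.5, 'n': 1} 88 337
tag {'c': (650.2, 175.2), 'med': array([650.1, 175. ]), 'size': (34.9, 33.2), 'ang': 35.2, 'z': 50.0, 'n': 161}
tag {'c': (633.6, -4.8), 'med': array([633.4,  -4.7]), 'size': (57.5, 14.6), 'ang': 4.0, 'z': 49.8, 'n': 140}
```

Run:
```python
from h import *
c=dict(np.load('pics/top1.npz')); P=xyz(c); z=P[...,2]
g=c['color'].astype(int).sum(-1); print(g[200:310:10,452], g[250,400:500:8])
for t in (95,110,125): print('mat',rect(P,(g<t)&(z<.01),(452,250),70))
R=cv2.Rodrigues(bot.read_state()['tcp_rot'])[0]; print(R.round(3), np.degrees(np.arctan2(R[1,1],R[0,1])), bot.tip_reach)
```

```text
[339  88  88  77  85  88  90  72  92  85 335] [299 303 304 172  88  94  92  88  88  89 270 297 296]
mat {'c': (488.1, -315.4), 'med': array([ 485.4, -315.3]), 'size': (203.2, 130.0), 'ang': 11.1, 'z': 0.8, 'n': 4209}
mat {'c': (487.9, -315.0), 'med': array([ 485.6, -315.3]), 'size': (204.4, 131.1), 'ang': 11.1, 'z': 0.8, 'n': 4352}
mat {'c': (488.4, -315.0), 'med': array([ 485.6, -315.3]), 'size': (206.4, 132.1), 'ang': 11.2, 'z': 0.8, 'n': 4401}
[[ 0.949  0.314 -0.001]
 [ 0.314 -0.949  0.002]
 [ 0.    -0.002 -1.   ]] -71.67669701730982 0.1734
```

Request:
{"op": "drive_tool", "data": {"claw": [85, 85, 85, 85, 85, 85, 85, 85], "slide": [[0.291, 0.544, 0], [0.291, 0.544, 0], [0.291, 0.544, 0], [0.291, 0.544, 0], [0.291, 0.544, 0], [0.291, 0.544, 0], [0.291, 0.544, 0], [0.291, 0.544, 0]], "yaw": [0.282, 0.282, 0.282, 0.282, 0.282, 0.282, 0.282, 0.282], "newtons": 40}}

```text
time: 0.77
tool_pos: [0.3588, -0.3648, 0.4041]
tcp_rot: [-2.579, -1.79, -0.003]
wrist_force: [-0.0, -0.6, 0.3]
width: 0.999
grip_force: 0.0
```

Request:
{"op": "drive_tool", "data": {"claw": [85, 85, 85, 85, 85, 85, 85, 85], "slide": [[0.291, 0.544, 0], [0.291, 0.544, 0], [0.291, 0.544, 0], [0.291, 0.544, 0], [0.291, 0.544, 0], [0.291, 0.544, 0], [0.291, 0.544, 0], [0.291, 0.544, 0]], "yaw": [0.282, 0.282, 0.282, 0.282, 0.282, 0.282, 0.282, 0.282]}}

```text
time: 1.43
tool_pos: [0.5044, -0.0928, 0.4044]
tcp_rot: [-1.563, -2.725, -0.003]
wrist_force: [-1.1, -0.0, 0.7]
width: 0.996
grip_force: 0.0
```

Request:
{"op": "drive_tool", "data": {"claw": [85, 85, 85, 85, 85, 85, 85, 85], "slide": [[0.291, 0.544, -0.1], [0.291, 0.544, -0.1], [0.291, 0.544, -0.1], [0.291, 0.544, -0.1], [0.291, 0.544, -0.1], [0.291, 0.544, -0.1], [0.291, 0.544, -0.1], [0.291, 0.544, -0.1]], "yaw": [0.282, 0.282, 0.282, 0.282, 0.282, 0.282, 0.282, 0.282]}}

```text
time: 2.1
tool_pos: [0.6495, 0.1793, 0.3529]
tcp_rot: [-0.245, -3.131, -0.002]
wrist_force: [-0.7, -0.3, 0.2]
width: 0.998
grip_force: 0.0
```

```bash
cat >> h.py <<'E'
def pose():
    s=bot.read_state(); R=cv2.Rodrigues(s['tcp_rot'])[0]
    print('t %.2f'%s['time'],'pos',(s['tool_pos']*1000).round(1),'close',np.degrees(np.arctan2(R[1,1],R[0,1])).round(2),'tilt',R[:2,2].round(3),'q6',s['q'][5].round(2),'F',s['wrist_force'].round(1),'w',round(s['width']*85.4,1),'g',round(s['grip_force'],1)); return s
def to(x,y,z,ang):
    s=pose(); R=cv2.Rodrigues(s['tcp_rot'])[0]; a=np.degrees(np.arctan2(R[1,1],R[0,1]))
    print('shares',((np.array([x,y,z])-s['tool_pos']*1000)/500).round(4),'yaw',round(((ang-a+180)%360-180)/180,4))
E
python3 - <<'E'
from h import *
to(649.3,174.8,188,80.6); c=cam('wrist'); save('w1',c['color']); P=xyz(c); z=P[...,2]; print(z.min(),z.max())
n,l,st,ce=cv2.connectedComponentsWithStats(((z>.04)&(z<.055)).astype(np.uint8)); print(st[1:],ce[1:])
for i in range(1,n):
    if st[i,4]>500: print(rect(P,l==i,tuple(ce[i]),400))
E
```

```text
t 2.10 pos [649.5 179.3 352.9] close 81.04 tilt [-0.001  0.001] q6 -1.18 F [-0.7 -0.3  0.2] w 85.2 g 0.0
shares [-0.0005 -0.0089 -0.3297] yaw -0.0025
-0.5635488509612916 0.32229810422032784
[[ 214    0  122   89 7458]
 [  57   63   38   27  352]
 [ 507  110  111  106 2268]
 [ 603  137    1    1    1]
 [ 286  140   60   91 5178]
 [  80  149   94   97 5351]
 [ 604  156    1    1    1]
 [ 603  166    1    2    2]
 [ 580  196    1    1    1]
 [ 575  199    1    1    1]
 [ 347  253   67   84 2974]] [[275.449048    37.84392599]
 [ 81.0625      76.89204545]
 [571.47619048 162.82495591]
 [603.         137.        ]
 [315.46716879 184.5421012 ]
 [127.50719492 197.03457298]
 [604.         156.        ]
 [603.         166.5       ]
 [580.         196.        ]
 [575.         199.        ]
 [384.64559516 298.53194351]]
{'c': (518.4, 162.2), 'med': array([520.7, 163.5]), 'size': (88.4, 54.4), 'ang': 61.0, 'z': 48.5, 'n': 7458}
{'c': (665.2, 403.4), 'med': array([665.4, 412.5]), 'size': (99.5, 98.6), 'ang': 23.6, 'z': 44.7, 'n': 2268}
{'c': (649.9, 174.8), 'med': array([647.2, 175.2]), 'size': (87.4, 54.1), 'ang': -9.5, 'z': 48.5, 'n': 5178}
{'c': (634.4, -4.5), 'med': array([631.6,  -2. ]), 'size': (88.3, 55.4), 'ang': 3.6, 'z': 48.3, 'n': 5351}
{'c': (784.4, 236.1), 'med': array([783.1, 227.4]), 'size': (88.6, 55.2), 'ang': -49.6, 'z': 48.7, 'n': 2974}
```

View pics/w1.png

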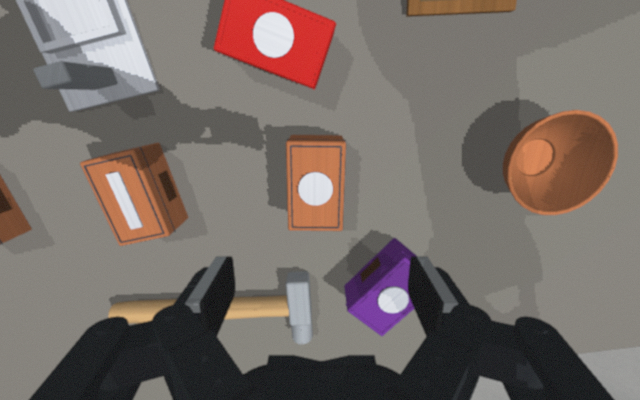

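The wrist picture shows the round-tag casket at (315,185) between and ahead of the fingers. Its position agrees with the top view to under 1 mm, so I'm descending.

Request:
{"op": "drive_tool", "data": {"claw": [85, 85, 85, 85, 85, 85, 85, 85], "slide": [[0.002, 0, -0.08], [0.002, 0, -0.15], [0.002, 0, -0.21], [0.002, 0, -0.26], [0.002, 0, -0.3], [0.002, 0, -0.325], [0.002, 0, -0.33], [0.002, 0, -0.33]], "yaw": [0, 0, 0, 0, 0, 0, 0, 0]}}

```text
time: 2.82
tool_pos: [0.6492, 0.1749, 0.1886]
tcp_rot: [-0.258, -3.129, 0.001]
wrist_force: [0.0, 0.4, 0.2]
width: 0.997
grip_force: 0.0
```

Request:
{"op": "drive_tool", "data": {"claw": [60, 50, 45, 45, 45, 45, 45, 45], "slide": [[0, 0, 0], [0, 0, 0], [0, 0, 0], [0, 0, 0], [0, 0, 0], [0, 0, 0], [0, 0, 0], [0, 0, 0]], "yaw": [0, 0, 0, 0, 0, 0, 0, 0], "newtons": 40}}

```text
time: 3.48
tool_pos: [0.6509, 0.1753, 0.1921]
tcp_rot: [0.257, 3.127, 0.001]
wrist_force: [-0.1, -0.7, 6.2]
width: 0.621
grip_force: 44.8
```

```bash
python3 -c "
from h import *
pose()"
```

```text
t 3.48 pos [650.9 175.3 192.1] close 80.61 tilt [0.004 0.001] q6 -1.18 F [-0.1 -0.7  6.2] w 53.1 g 44.8
```

Request:
{"op": "drive_tool", "data": {"claw": [45, 45, 45, 45, 45, 45, 45, 45], "slide": [[0, 0, 0.02], [0, 0, 0.07], [0, 0, 0.13], [0, 0, 0.18], [0, 0, 0.21], [-0.02, -0.02, 0.22], [-0.06, -0.05, 0.22], [-0.12, -0.1, 0.22]], "yaw": [0, 0, 0, 0, 0, 0, 0.01, 0.02]}}

```text
time: 4.15
tool_pos: [0.5907, 0.1263, 0.3013]
tcp_rot: [0.154, 3.134, 0.003]
wrist_force: [-1.4, -1.1, -1.8]
width: 0.622
grip_force: 43.8
```

Request:
{"op": "drive_tool", "data": {"claw": [45, 45, 45, 45, 45, 45, 45, 45], "slide": [[-0.06, -0.06, 0], [-0.12, -0.11, 0], [-0.18, -0.16, 0], [-0.23, -0.21, 0], [-0.27, -0.25, 0], [-0.3, -0.275, 0], [-0.31, -0.285, 0], [-0.31, -0.285, 0]], "yaw": [0.01, 0.02, 0.03, 0.04, 0.05, 0.054, 0.054, 0.054]}}

```text
time: 4.82
tool_pos: [0.4332, -0.0179, 0.2995]
tcp_rot: [0.104, -3.139, -0.0]
wrist_force: [0.3, 1.2, -1.9]
width: 0.622
grip_force: 43.9
```

Run:
```python
from h import *
pose(); c=cam('wrist'); save('w2',c['color']); P=xyz(c); z=P[...,2]
np.savez('pics/w2.npz',**c)
c=cam('top'); np.savez('pics/t2.npz',**c); P2=xyz(c);z2=P2[...,2]
print('rim',rect(P2,(z2>.013)&(z2<.03),(331,275),60))
t=np.hstack([c['color'][150:350,200:420]]); save('t2',cv2.resize(t,None,fx=2.5,fy=2.5))
pose()
```

```text
t 4.82 pos [433.2 -17.9 299.5] close 93.8 tilt [-0.001  0.   ] q6 -1.74 F [ 0.3  1.2 -1.9] w 53.1 g 43.9
rim None
t 4.92 pos [435.1 -17.1 300.1] close 93.87 tilt [0.002 0.   ] q6 -1.74 F [ 1.1 -0.4 -2.7] w 53.3 g 43.9
```

View pics/w2.png

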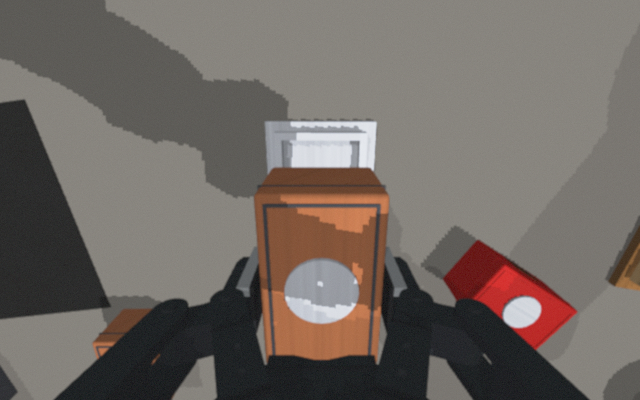

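The wrist picture shows the casket held square, with its tag at (321,291) and the nest's near rim behind it at (320,145).

Run:
```python
from h import *
c=dict(np.load('pics/w2.npz')); P=xyz(c); hsv=cv2.cvtColor(c['color'],cv2.COLOR_RGB2HSV); v,u=np.mgrid[:400,:640]
z=P[...,2]; print(z[291,321])
m=(hsv[...,1]<90)&(abs(z-z[291,321])<.01)
print('tag',rect(P,m,(321,291),45))
m=(u>275)&(u<370)&(v>210)&(v<345)&(hsv[...,1]>100)&(abs(z-z[291,321])<.015)
q=P[m]; A=np.c_[q[:,:2],np.ones(len(q))]; k=np.linalg.lstsq(A,q[:,2],rcond=None)[0]; print('tilt deg',np.degrees(np.arctan(k[:2])).round(2),'lid z',(k@[.4345,-.0178,1]).round(4))
# front edge angle
print('lid',rect(P,(abs(z-z[291,321])<.008),(321,240),80))
print('carrier part',[rect(P,(z>a)&(z<b),(320,145),70) for a,b in ((.003,.03),)])
```

```text
0.1578673555015442
tag {'c': (432.8, -17.4), 'med': array([431.1, -17.6]), 'size': (34.6, 32.8), 'ang': 2.4, 'z': 157.7, 'n': 3959}
tilt deg [-0.21 -0.  ] lid z 0.1557
lid {'c': (417.1, -18.7), 'med': array([413. , -18.8]), 'size': (66.1, 59.1), 'ang': -85.9, 'z': 156.1, 'n': 15922}
carrier part [{'c': (395.6, -20.4), 'med': array([392. , -20.7]), 'size': (94.1, 44.6), 'ang': -86.0, 'z': 6.6, 'n': 5035}]
```

Request:
{"op": "drive_tool", "data": {"claw": [45, 45, 45, 45, 45, 45, 45, 45], "slide": [[0, -0.001, -0.04], [0, -0.001, -0.08], [0, -0.001, -0.12], [0, -0.001, -0.15], [0, -0.001, -0.175], [0, -0.001, -0.19], [0, -0.001, -0.198], [0, -0.001, -0.2]], "yaw": [0, 0, 0, 0, 0, 0, 0, 0]}}

```text
time: 5.58
tool_pos: [0.4352, -0.0173, 0.1991]
tcp_rot: [0.109, -3.139, -0.0]
wrist_force: [-0.3, 0.4, -3.4]
width: 0.624
grip_force: 43.8
```

Request:
{"op": "drive_tool", "data": {"claw": [45, 45, 45, 45], "slide": [[0, 0, -0.001], [0, 0, -0.003], [0, 0, -0.004], [0, 0, -0.004]], "yaw": [0, 0, 0, 0]}}

```text
time: 5.92
tool_pos: [0.4351, -0.0178, 0.1983]
tcp_rot: [-0.107, 3.138, -0.0]
wrist_force: [-1.0, 0.5, -2.9]
width: 0.626
grip_force: 43.8
```

Run:
```python
from h import *
pose(); c=cam('wrist'); P=xyz(c); z=P[...,2]; print('lid z',np.median(z[215:260,290:350]))
```

```text
t 5.92 pos [435.1 -17.8 198.3] close 93.92 tilt [ 0.001 -0.   ] q6 -1.74 F [-1.   0.5 -2.9] w 53.4 g 43.8
lid z 0.054498449088919106
```

Request:
{"op": "drive_tool", "data": {"claw": [45, 45, 45, 45], "slide": [[0, 0, -0.001], [0, 0, -0.002], [0, 0, -0.003], [0, 0, -0.003]], "yaw": [0, 0, 0, 0]}}

```text
time: 6.3
tool_pos: [0.4351, -0.0179, 0.1981]
tcp_rot: [-0.107, 3.14, 0.0]
wrist_force: [-8.2, 0.0, 13.9]
width: 0.623
grip_force: 45.8
```

Request:
{"op": "drive_tool", "data": {"claw": [56, 60, 66, 70, 70, 70], "slide": [[0, 0, 0.001], [0, 0, 0.002], [0, 0, 0.002], [0, 0, 0.002], [0, 0, 0.01], [0, 0, 0.03]], "yaw": [0, 0, 0, 0, 0, 0]}}

```text
time: 6.8
tool_pos: [0.4338, -0.0177, 0.2103]
tcp_rot: [0.107, -3.136, -0.001]
wrist_force: [-0.7, 0.3, -0.6]
width: 0.823
grip_force: 0.0
```

Request:
{"op": "drive_tool", "data": {"claw": [70, 75, 80, 85, 85, 85, 85, 85], "slide": [[0, 0, 0.05], [0, 0, 0.12], [0, 0, 0.2], [0, 0, 0.26], [0, 0, 0.3], [0, 0, 0.31], [0, 0, 0.31], [0, 0, 0.31]], "yaw": [0, 0, 0, 0, 0, 0, 0, 0]}}

```text
time: 7.47
tool_pos: [0.4343, -0.0177, 0.3657]
tcp_rot: [0.108, -3.139, -0.0]
wrist_force: [-0.3, -0.1, -0.8]
width: 0.999
grip_force: 0.0
```

Run:
```python
from h import *
to(633.6,-4.8,300,93.8); c=cam('wrist'); save('w3',c['color']); P=xyz(c); z=P[...,2]
hsv=cv2.cvtColor(c['color'],cv2.COLOR_RGB2HSV)
m=(z>.044)&(z<.06); n,l,st,ce=cv2.connectedComponentsWithStats(m.astype(np.uint8))
for i in range(1,n):
    if st[i,4]>800:
        r=rect(P,l==i,tuple(ce[i]),400); q=P[l==i]; A=np.c_[q[:,:2],np.ones(len(q))]; k=np.linalg.lstsq(A,q[:,2],rcond=None)[0]; print(ce[i].round(),r,'tilt',np.degrees(k[:2]).round(2))
print('rim',rect(P,(z>.013)&(z<.022),(320,180),200))
```

```text
t 7.47 pos [434.3 -17.7 365.7] close 93.92 tilt [-0.001  0.   ] q6 -1.74 F [-0.3 -0.1 -0.8] w 85.3 g 0.0
shares [ 0.3987  0.0259 -0.1313] yaw -0.0007
[321. 181.] {'c': (434.3, -17.0), 'med': array([431.2, -17.3]), 'size': (88.1, 54.1), 'ang': 4.0, 'z': 54.6, 'n': 5031} tilt [0.55 0.14]
[481. 267.] {'c': (518.5, 162.0), 'med': array([516. , 160.4]), 'size': (89.1, 54.0), 'ang': 61.0, 'z': 48.8, 'n': 3628} tilt [0.47 0.26]
[153. 304.] {'c': (593.5, -189.6), 'med': array([ 588.3, -196.1]), 'size': (51.6, 36.1), 'ang': -84.5, 'z': 48.3, 'n': 829} tilt [2.13 0.39]
[320. 335.] {'c': (622.8, -5.8), 'med': array([618.9,  -5.9]), 'size': (67.9, 53.9), 'ang': 3.3, 'z': 48.7, 'n': 2095} tilt [1.15 0.1 ]
[ 12. 359.] {'c': (676.8, -368.6), 'med': array([ 679.1, -372.5]), 'size': (89.0, 36.7), 'ang': -11.3, 'z': 50.0, 'n': 1189} tilt [ 1.58 -4.83]
rim {'c': (436.2, -17.7), 'med': array([421.3, -18.3]), 'size': (110.5, 76.2), 'ang': 3.6, 'z': 18.3, 'n': 1648}
```

View pics/w3.png

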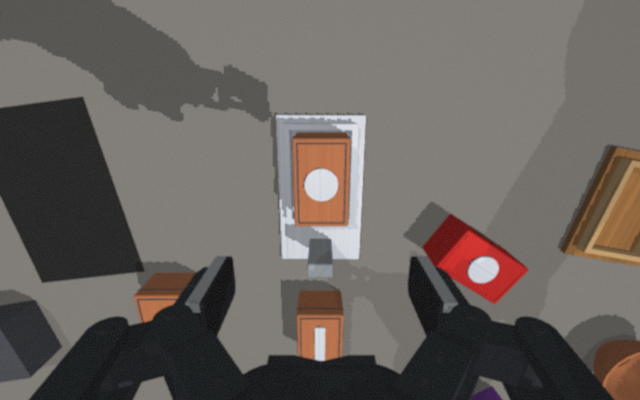

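The picture shows the round-tag casket flat in the carrier nest at (321,181). Next is the bar casket at (320,335).

Request:
{"op": "drive_tool", "data": {"claw": [85, 85, 85, 85, 85, 85, 85, 85], "slide": [[0.07, 0.005, 0], [0.15, 0.01, 0], [0.23, 0.015, 0], [0.3, 0.02, 0], [0.36, 0.025, 0], [0.39, 0.026, -0.05], [0.398, 0.026, -0.1], [0.398, 0.026, -0.15]], "yaw": [0, 0, 0, 0, 0, 0, 0, 0]}}

```text
time: 8.18
tool_pos: [0.6344, -0.0046, 0.2875]
tcp_rot: [0.108, -3.137, -0.0]
wrist_force: [-0.6, -0.4, -0.2]
width: 0.991
grip_force: 0.0
```

Request:
{"op": "drive_tool", "data": {"claw": [85, 85, 85, 85, 85, 85, 85], "slide": [[0, 0, -0.06], [0, 0, -0.11], [0, 0, -0.15], [0, 0, -0.18], [0, 0, -0.198], [0, 0, -0.203], [0, 0, -0.203]], "yaw": [0, 0, 0, 0, 0, 0, 0]}}

```text
time: 8.77
tool_pos: [0.6327, -0.0047, 0.1876]
tcp_rot: [0.107, -3.136, -0.0]
wrist_force: [-0.2, -0.1, -0.2]
width: 0.996
grip_force: 0.0
```

Request:
{"op": "drive_tool", "data": {"claw": [60, 50, 45, 45, 45, 45, 45, 45], "slide": [[0, 0, 0], [0, 0, 0], [0, 0, 0], [0, 0, 0], [0, 0, 0], [0, 0, 0], [0, 0, 0], [0, 0, 0]], "yaw": [0, 0, 0, 0, 0, 0, 0, 0]}}

```text
time: 9.43
tool_pos: [0.6346, -0.0049, 0.1914]
tcp_rot: [-0.107, 3.137, -0.001]
wrist_force: [0.7, -0.9, 5.7]
width: 0.628
grip_force: 44.8
```

```bash
python3 -c "
from h import *
to(452.8,336.8,300,82.9)"
```

```text
t 9.43 pos [634.6  -4.9 191.4] close 93.92 tilt [ 0.003 -0.   ] q6 -1.69 F [ 0.7 -0.9  5.7] w 53.6 g 44.8
shares [-0.3637  0.6834  0.2171] yaw -0.0612
```

Request:
{"op": "drive_tool", "data": {"claw": [45, 45, 45, 45, 45, 45, 45, 45], "slide": [[0, 0, 0.02], [0, 0, 0.07], [0, 0, 0.13], [0, 0, 0.18], [-0.01, 0.02, 0.21], [-0.03, 0.06, 0.22], [-0.06, 0.11, 0.22], [-0.09, 0.17, 0.22]], "yaw": [0, 0, 0, 0, 0, -0.005, -0.01, -0.015]}}

```text
time: 10.1
tool_pos: [0.5877, 0.0806, 0.3001]
tcp_rot: [0.029, -3.141, -0.0]
wrist_force: [-0.5, 0.3, -3.4]
width: 0.627
grip_force: 44.1
```

Request:
{"op": "drive_tool", "data": {"claw": [45, 45, 45, 45, 45, 45, 45, 45], "slide": [[-0.035, 0.065, 0], [-0.07, 0.13, 0], [-0.105, 0.195, 0], [-0.14, 0.26, 0], [-0.175, 0.325, 0], [-0.21, 0.39, 0], [-0.24, 0.45, 0], [-0.26, 0.49, 0]], "yaw": [-0.006, -0.012, -0.018, -0.024, -0.03, -0.036, -0.042, -0.045]}}

```text
time: 10.77
tool_pos: [0.4556, 0.3276, 0.2989]
tcp_rot: [-0.187, -3.133, 0.0]
wrist_force: [0.5, 0.7, -1.4]
width: 0.628
grip_force: 44.0
```

Request:
{"op": "drive_tool", "data": {"claw": [45, 45, 45], "slide": [[-0.01, 0.02, 0], [-0.012, 0.023, 0], [-0.012, 0.023, 0]], "yaw": [0, 0, 0]}}

```text
time: 11.02
tool_pos: [0.4518, 0.3369, 0.2991]
tcp_rot: [-0.185, -3.135, 0.002]
wrist_force: [0.4, -0.2, -2.8]
width: 0.626
grip_force: 44.0
```

Run:
```python
from h import *
to(452.8,336.8,300,82.9); c=cam('wrist'); save('w4',c['color']); P=xyz(c); z=P[...,2]; np.savez('pics/w4.npz',**c)
hsv=cv2.cvtColor(c['color'],cv2.COLOR_RGB2HSV); z0=z[240,320]; print(z0)
m=(hsv[...,1]<90)&(abs(z-z0)<.015); print('tag',rect(P,m,(321,291),80))
print('lid',rect(P,(abs(z-z0)<.008),(321,240),80))
t=dict(np.load('pics/top1.npz'));Pt=xyz(t);zt=Pt[...,2]; h=cv2.cvtColor(t['color'],cv2.COLOR_RGB2HSV)
print([rect(Pt,(zt>a)&(zt<.03),(186,275),60) for a in (.0165,.0175,.0185)])
print('base',[rect(Pt,(h[...,1]>a)&(zt<.03),(186,275),60) for a in (80,100,120)])
```

```text
t 11.02 pos [451.8 336.9 299.1] close 83.24 tilt [-0.001 -0.001] q6 -0.86 F [ 0.4 -0.2 -2.8] w 53.4 g 44.0
shares [ 0.0019 -0.0002  0.0017] yaw -0.0019
0.15750229231087517
tag {'c': (451.6, 337.1), 'med': array([448.4, 337.6]), 'size': (59.5, 13.1), 'ang': -6.9, 'z': 158.0, 'n': 3403}
lid {'c': (435.7, 338.9), 'med': array([431.4, 339.7]), 'size': (65.7, 59.0), 'ang': 82.6, 'z': 156.2, 'n': 15963}
[{'c': (453.1, 336.7), 'med': array([452.4, 336.7]), 'size': (110.3, 77.9), 'ang': -7.2, 'z': 20.1, 'n': 414}, {'c': (453.1, 336.4), 'med': array([452.2, 336.6]), 'size': (109.9, 77.3), 'ang': -6.6, 'z': 20.3, 'n': 395}, {'c': (453.1, 336.4), 'med': array([452.7, 337.6]), 'size': (109.9, 77.2), 'ang': -6.6, 'z': 20.7, 'n': 335}]
base [{'c': (454.6, 338.2), 'med': array([453., 335.]), 'size': (130.8, 101.2), 'ang': -6.5, 'z': 9.0, 'n': 2214}, {'c': (453.9, 336.5), 'med': array([452.7, 335.1]), 'size': (129.5, 97.1), 'ang': -6.7, 'z': 9.1, 'n': 2170}, {'c': (453.8, 339.1), 'med': array([453.5, 339.1]), 'size': (97.3, 62.2), 'ang': -6.2, 'z': 8.5, 'n': 1028}]
```

View pics/w4.png

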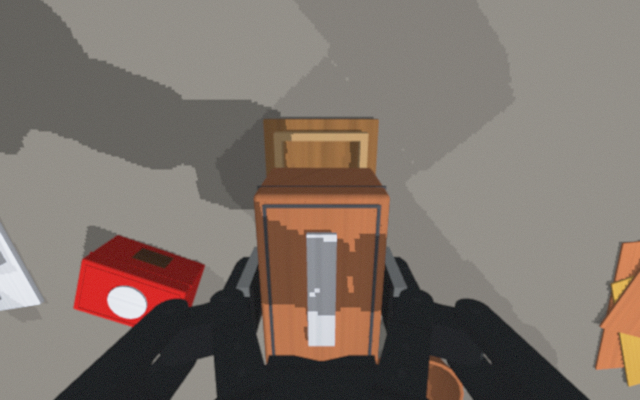

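The bar casket is held square with its tag at (321,290), and the cradle shows behind it at (320,145). It is aligned within 1.5 mm, so I'm lowering.

Request:
{"op": "drive_tool", "data": {"claw": [45, 45, 45, 45, 45, 45, 45, 45], "slide": [[0.003, -0.001, -0.04], [0.003, -0.001, -0.08], [0.003, -0.001, -0.12], [0.003, -0.001, -0.15], [0.003, -0.001, -0.175], [0.003, -0.001, -0.19], [0.003, -0.001, -0.196], [0.003, -0.001, -0.198]], "yaw": [0, 0, 0, 0, 0, 0, 0, 0]}}

```text
time: 11.73
tool_pos: [0.4545, 0.3357, 0.2003]
tcp_rot: [-0.19, -3.135, 0.001]
wrist_force: [0.2, -0.4, -2.8]
width: 0.626
grip_force: 44.0
```

Request:
{"op": "drive_tool", "data": {"claw": [45, 45, 45, 45], "slide": [[0, 0, -0.001], [0, 0, -0.003], [0, 0, -0.005], [0, 0, -0.005]], "yaw": [0, 0, 0, 0]}}

```text
time: 12.07
tool_pos: [0.4548, 0.3367, 0.1994]
tcp_rot: [0.188, 3.134, 0.002]
wrist_force: [0.4, 0.2, 1.6]
width: 0.623
grip_force: 44.5
```

Slight contact; a little more, then release.

Request:
{"op": "drive_tool", "data": {"claw": [45, 45, 45], "slide": [[0, 0, -0.001], [0, 0, -0.002], [0, 0, -0.002]], "yaw": [0, 0, 0]}}

```text
time: 12.32
tool_pos: [0.4548, 0.3367, 0.1994]
tcp_rot: [0.188, 3.134, 0.001]
wrist_force: [-3.3, -2.0, 10.1]
width: 0.626
grip_force: 45.4
```

Request:
{"op": "drive_tool", "data": {"claw": [56, 60, 66, 70, 70, 70], "slide": [[0, 0, 0.001], [0, 0, 0.002], [0, 0, 0.002], [0, 0, 0.002], [0, 0, 0.01], [0, 0, 0.03]], "yaw": [0, 0, 0, 0, 0, 0]}}

```text
time: 12.82
tool_pos: [0.4534, 0.3357, 0.211]
tcp_rot: [-0.188, -3.133, 0.003]
wrist_force: [0.3, -0.1, 0.3]
width: 0.82
grip_force: 0.0
```

Request:
{"op": "drive_tool", "data": {"claw": [70, 75, 80, 85, 85, 85, 85, 85], "slide": [[0, 0, 0.05], [0, 0, 0.12], [0, 0, 0.2], [0, 0, 0.26], [0, 0, 0.3], [0, 0, 0.31], [0, 0, 0.31], [0, 0, 0.31]], "yaw": [0, 0, 0, 0, 0, 0, 0, 0]}}

```text
time: 13.48
tool_pos: [0.4539, 0.336, 0.3667]
tcp_rot: [-0.188, -3.135, 0.001]
wrist_force: [-0.4, 0.2, -0.6]
width: 0.994
grip_force: 0.0
```

```bash
cat > chk.py <<'E'
from h import *
c=cam('wrist'); P=xyz(c); z=P[...,2]
m=(z>.044)&(z<.062); n,l,st,ce=cv2.connectedComponentsWithStats(m.astype(np.uint8))
for i in range(1,n):
    if st[i,4]>800: print('w',ce[i].round(),rect(P,l==i,tuple(ce[i]),400))
print('wrist rim',rect(P,(z>.013)&(z<.025),(320,180),200))
c=cam('top'); P=xyz(c); z=P[...,2]; save('tchk',c['color'][120:320,130:530])
for s in [(331,275),(186,275)]:
    print('t casket',rect(P,(z>.044)&(z<.060),s,40)); print('t rim',rect(P,(z>.013)&(z<.025),s,60))
print('grip',rect(P,(z>.061)&(z<.08),(328,240),25))
E
python3 -c "
from h import *
to(520,-12,300,93.9)"; python3 chk.py
```

```text
t 13.48 pos [453.9 336.  366.7] close 83.12 tilt [-0.001 -0.   ] q6 -0.86 F [-0.4  0.2 -0.6] w 84.9 g 0.0
shares [ 0.1323 -0.696  -0.1333] yaw 0.0599
w [323. 181.] {'c': (453.8, 338.0), 'med': array([450.7, 338.4]), 'size': (87.2, 54.1), 'ang': -6.9, 'z': 56.5, 'n': 5059}
w [164. 255.] {'c': (518.5, 162.7), 'med': array([513.7, 161.5]), 'size': (88.0, 55.5), 'ang': 61.3, 'z': 48.5, 'n': 3503}
wrist rim {'c': (454.5, 336.7), 'med': array([439.3, 337.4]), 'size': (109.6, 76.1), 'ang': -6.8, 'z': 20.3, 'n': 1686}
t casket {'c': (433.2, -17.0), 'med': array([432.8, -17. ]), 'size': (87.8, 54.0), 'ang': 4.1, 'z': 54.4, 'n': 902}
t rim {'c': (434.6, -17.8), 'med': array([433.7, -17.9]), 'size': (110.0, 75.9), 'ang': 3.7, 'z': 18.1, 'n': 379}
t casket {'c': (452.8, 337.4), 'med': array([452.3, 332.5]), 'size': (88.1, 55.2), 'ang': -6.0, 'z': 56.3, 'n': 749}
t rim {'c': (453.4, 335.6), 'med': array([450.6, 321.8]), 'size': (111.8, 77.8), 'ang': -7.6, 'z': 19.9, 'n': 332}
grip {'c': (520.5, -12.0), 'med': array([520.3, -12.4]), 'size': (25.7, 15.5), 'ang': -86.8, 'z': 65.6, 'n': 78}
```

Request:
{"op": "drive_tool", "data": {"claw": [85, 85, 85, 85, 85, 85, 85, 85], "slide": [[0.015, -0.08, 0], [0.03, -0.16, 0], [0.045, -0.24, 0], [0.06, -0.32, 0], [0.075, -0.4, 0], [0.09, -0.48, 0], [0.105, -0.56, 0], [0.12, -0.62, 0]], "yaw": [0.008, 0.016, 0.024, 0.032, 0.04, 0.048, 0.056, 0.06]}}

```text
time: 14.25
tool_pos: [0.5134, 0.0235, 0.3649]
tcp_rot: [0.108, -3.136, 0.001]
wrist_force: [0.1, -0.1, -0.5]
width: 0.997
grip_force: 0.0
```

Request:
{"op": "drive_tool", "data": {"claw": [85, 85, 85, 85, 85], "slide": [[0.009, -0.06, 0], [0.012, -0.075, -0.05], [0.012, -0.076, -0.1], [0.012, -0.076, -0.12], [0.012, -0.076, -0.12]], "yaw": [0, 0, 0, 0, 0]}}

```text
time: 14.67
tool_pos: [0.5178, -0.0118, 0.3022]
tcp_rot: [0.106, -3.13, -0.002]
wrist_force: [0.1, -0.3, -0.1]
width: 0.994
grip_force: 0.0
```

Run:
```python
from h import *
to(520.3,-12.2,203,93.9); c=cam('wrist'); save('w5',c['color']); P=xyz(c); z=P[...,2]
n,l,st,ce=cv2.connectedComponentsWithStats(((z>.061)&(z<.07)).astype(np.uint8))
for i in range(1,n):
    if st[i,4]>100: print(ce[i],rect(P,l==i,tuple(ce[i]),400))
```

```text
t 14.67 pos [517.8 -11.8 302.2] close 93.89 tilt [-0.01   0.001] q6 -1.71 F [ 0.1 -0.3 -0.1] w 84.9 g 0.0
shares [ 0.0049 -0.0008 -0.1983] yaw 0.0001
[318.94569536 219.59735099] {'c': (521.1, -12.3), 'med': array([520.3, -12.4]), 'size': (25.1, 15.8), 'ang': -85.7, 'z': 66.1, 'n': 755}
```

View pics/w5.png

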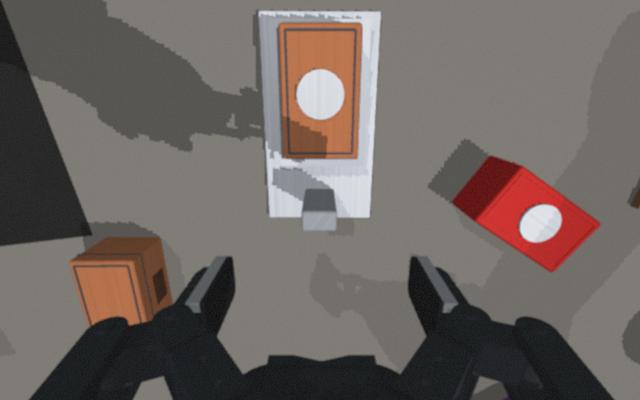

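The picture shows the grip block at (319,215), centred between the fingers, with the loaded nest behind it at (320,95). Descending to grasp the block.

Request:
{"op": "drive_tool", "data": {"claw": [85, 85, 85, 85, 85, 85, 85], "slide": [[0.001, 0, -0.05], [0.001, 0, -0.1], [0.001, 0, -0.14], [0.001, 0, -0.17], [0.001, 0, -0.19], [0.001, 0, -0.195], [0.001, 0, -0.195]], "yaw": [0, 0, 0, 0, 0, 0, 0]}}

```text
time: 15.3
tool_pos: [0.5209, -0.0114, 0.2098]
tcp_rot: [0.109, -3.139, -0.0]
wrist_force: [-0.6, 0.1, -0.0]
width: 0.998
grip_force: 0.0
```

Request:
{"op": "drive_tool", "data": {"claw": [70, 55, 40, 30, 24, 20, 18, 18], "slide": [[0, 0, 0], [0, 0, 0], [0, 0, 0], [0, 0, 0], [0, 0, 0], [0, 0, 0], [0, 0, 0], [0, 0, 0]], "yaw": [0, 0, 0, 0, 0, 0, 0, 0], "newtons": 50}}

```text
time: 15.97
tool_pos: [0.5212, -0.012, 0.2106]
tcp_rot: [-0.108, 3.138, -0.001]
wrist_force: [-0.0, -1.4, 6.6]
width: 0.295
grip_force: 50.8
```

Request:
{"op": "drive_tool", "data": {"claw": [18, 18, 18], "slide": [[0, 0, 0], [0, 0, 0], [0, 0, 0]], "yaw": [0, 0, 0]}}

```text
time: 16.22
tool_pos: [0.5212, -0.012, 0.2107]
tcp_rot: [-0.108, 3.138, -0.001]
wrist_force: [-1.0, -0.9, 5.3]
width: 0.295
grip_force: 50.8
```

```bash
cat > car.py <<'E'
from h import *
s=pose()
c=cam('top'); np.savez('pics/last.npz',**c); P=xyz(c); z=P[...,2]; R=cv2.Rodrigues(c['rotation'])[0]
def px(p):
    q=R.T@(np.array(p)-c['eye']); K=c['mtx']; return (K[0,0]*q[0]/-q[2]+K[0,2],-K[1,1]*q[1]/-q[2]+K[1,2])
cl=cv2.Rodrigues(s['tcp_rot'])[0][:2,1]; a=np.arctan2(cl[1],cl[0])-np.pi/2; ex=np.array([np.cos(a),np.sin(a)])
n=s['tool_pos'][:2]-.086*ex; seed=px([*n,.02])
print('rim',rect(P,(z>.013)&(z<.025),seed,60)); print('casket',rect(P,(z>.044)&(z<.06),seed,30))
g=c['color'].astype(int).sum(-1)
for o in (.064,): print('origin from tool',(s['tool_pos'][:2]-o*ex)*1000,np.degrees(a))
save('car',cv2.resize(c['color'][150:350,270:530],None,fx=2.5,fy=2.5))
E
python3 car.py
```

```text
t 16.22 pos [521.2 -12.  210.7] close 93.94 tilt [ 0.001 -0.001] q6 -1.71 F [-1.  -0.9  5.3] w 25.2 g 50.8
rim {'c': (452.9, -16.2), 'med': array([464.3, -17.1]), 'size': (76.1, 74.1), 'ang': -85.8, 'z': 17.9, 'n': 219}
casket {'c': (447.3, -15.8), 'med': array([448.2, -16.3]), 'size': (60.2, 54.1), 'ang': 4.0, 'z': 54.5, 'n': 587}
origin from tool [457.38697443 -16.40549957] 3.939019808802586
```

Request:
{"op": "drive_tool", "data": {"claw": [18, 18, 18, 18, 18, 18, 18, 18], "slide": [[0, -0.004, -0.002], [0, -0.014, -0.002], [0, -0.03, -0.002], [0, -0.05, -0.002], [0, -0.075, -0.002], [0, -0.1, -0.002], [0, -0.125, -0.002], [0, -0.15, -0.002]], "yaw": [0, 0, 0, 0, 0, 0, 0, 0]}}

```text
time: 16.93
tool_pos: [0.522, -0.0853, 0.2107]
tcp_rot: [-0.102, 3.136, 0.007]
wrist_force: [-1.1, 12.0, 12.2]
width: 0.297
grip_force: 51.8
```

```bash
python3 car.py
```

```text
t 16.93 pos [522.  -85.3 210.7] close 93.73 tilt [0.003 0.005] q6 -1.85 F [-1.1 12.  12.2] w 25.3 g 51.8
rim {'c': (474.2, -106.0), 'med': array([ 472.7, -105.8]), 'size': (90.6, 48.3), 'ang': 49.1, 'z': 18.0, 'n': 141}
casket {'c': (453.2, -86.7), 'med': array([455.5, -87.6]), 'size': (54.1, 50.1), 'ang': -86.7, 'z': 54.3, 'n': 463}
origin from tool [458.13528231 -89.49807811] 3.725804503694619
```

Request:
{"op": "drive_tool", "data": {"claw": [18, 18, 18, 18, 18, 18, 18, 18], "slide": [[0, -0.025, 0], [0, -0.05, 0], [0, -0.075, 0], [0, -0.1, 0], [0, -0.125, 0], [0, -0.15, 0], [0, -0.175, 0], [0, -0.2, 0]], "yaw": [0, 0, 0, 0, 0, 0, 0, 0]}}

```text
time: 17.65
tool_pos: [0.5218, -0.1853, 0.2108]
tcp_rot: [-0.102, 3.137, 0.008]
wrist_force: [-0.7, 13.6, 14.3]
width: 0.295
grip_force: 52.1
```

Request:
{"op": "drive_tool", "data": {"claw": [18, 18, 18, 18, 18, 18, 18, 18], "slide": [[0, -0.025, 0], [0, -0.05, 0], [0, -0.075, 0], [0, -0.1, 0], [0.002, -0.12, 0], [0.005, -0.14, 0], [0.01, -0.155, 0], [0.015, -0.17, 0]], "yaw": [0, 0, 0, 0, 0.002, 0.005, 0.009, 0.014]}}

```text
time: 18.32
tool_pos: [0.5279, -0.2698, 0.2107]
tcp_rot: [0.173, -3.134, -0.011]
wrist_force: [-9.0, 15.4, 22.7]
width: 0.294
grip_force: 53.1
```

Request:
{"op": "drive_tool", "data": {"claw": [18, 18, 18, 18, 18, 18, 18, 18], "slide": [[0.007, -0.012, 0], [0.014, -0.023, 0], [0.022, -0.034, 0], [0.03, -0.044, 0], [0.037, -0.053, 0], [0.042, -0.059, 0], [0.0445, -0.061, 0], [0.0445, -0.061, 0]], "yaw": [0.004, 0.008, 0.013, 0.018, 0.023, 0.026, 0.027, 0.027]}}

```text
time: 18.98
tool_pos: [0.5472, -0.3, 0.2108]
tcp_rot: [0.307, -3.115, -0.014]
wrist_force: [-20.1, 13.9, 30.1]
width: 0.295
grip_force: 54.2
```

```bash
python3 car.py
```

```text
t 18.98 pos [ 547.2 -300.   210.8] close 101.24 tilt [-0.012  0.008] q6 -2.31 F [-20.1  13.9  30.1] w 25.2 g 54.2
rim {'c': (459.7, -312.9), 'med': array([ 458.9, -293. ]), 'size': (109.8, 76.0), 'ang': 10.6, 'z': 18.5, 'n': 328}
casket {'c': (457.3, -309.2), 'med': array([ 463.1, -297.2]), 'size': (87.5, 46.2), 'ang': 11.1, 'z': 54.6, 'n': 385}
origin from tool [ 484.38975595 -312.51079364] 11.243164586670657
```

View pics/car.png

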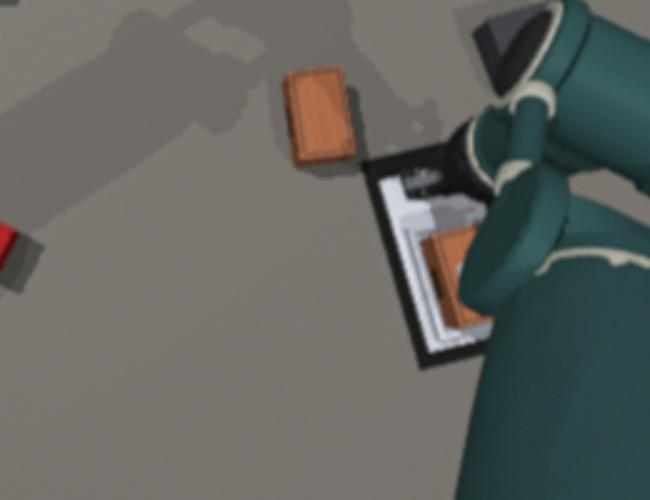

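The picture shows the loaded carrier on the mat with its grip at (420,183). It is about 4 mm short, so I'm easing the pressure and nudging it.

Request:
{"op": "drive_tool", "data": {"claw": [18, 18, 18, 18, 18, 18], "slide": [[0, 0, 0.002], [0.002, -0.001, 0.002], [0.004, -0.003, 0.002], [0.006, -0.004, 0.002], [0.007, -0.005, 0.002], [0.007, -0.005, 0.002]], "yaw": [0, 0, 0, 0, 0, 0]}}

```text
time: 19.53
tool_pos: [0.5509, -0.3029, 0.2108]
tcp_rot: [0.307, -3.117, -0.012]
wrist_force: [-17.2, 9.0, 21.8]
width: 0.293
grip_force: 52.9
```

```bash
python3 car.py
```

```text
t 19.53 pos [ 550.9 -302.9  210.8] close 101.25 tilt [-0.01   0.006] q6 -2.31 F [-17.2   9.   21.8] w 25.0 g 52.9
rim {'c': (463.7, -315.7), 'med': array([ 463.8, -296.1]), 'size': (110.9, 75.9), 'ang': 9.7, 'z': 18.6, 'n': 333}
casket {'c': (461.5, -312.4), 'med': array([ 465. , -300.9]), 'size': (87.5, 46.4), 'ang': 10.7, 'z': 54.2, 'n': 403}
origin from tool [ 488.11094387 -315.38717473] 11.248039686970634
```

Request:
{"op": "drive_tool", "data": {"claw": [18, 18, 18, 18], "slide": [[-0.001, 0.0005, 0], [-0.002, 0.001, 0], [-0.003, 0.0015, 0], [-0.003, 0.0015, 0]], "yaw": [0, 0, 0, 0]}}

```text
time: 19.92
tool_pos: [0.5501, -0.3026, 0.2107]
tcp_rot: [0.307, -3.12, -0.009]
wrist_force: [-13.7, 7.5, 18.2]
width: 0.293
grip_force: 52.5
```

```bash
python3 car.py
```

```text
t 19.92 pos [ 550.1 -302.6  210.7] close 101.25 tilt [-0.007  0.005] q6 -2.31 F [-13.7   7.5  18.2] w 25.0 g 52.5
rim {'c': (463.7, -316.4), 'med': array([ 463.5, -296.3]), 'size': (110.2, 75.9), 'ang': 10.6, 'z': 17.9, 'n': 328}
casket {'c': (461.5, -312.6), 'med': array([ 467.4, -300.2]), 'size': (87.5, 46.8), 'ang': 11.4, 'z': 53.9, 'n': 382}
origin from tool [ 487.34717937 -315.04940963] 11.248475421688996
```

Request:
{"op": "drive_tool", "data": {"claw": [18, 18, 18, 18], "slide": [[-0.001, 0.0005, 0], [-0.002, 0.001, 0], [-0.003, 0.0015, 0], [-0.004, 0.002, 0.001]], "yaw": [0, 0, 0, 0]}}

```text
time: 20.3
tool_pos: [0.5493, -0.3021, 0.2106]
tcp_rot: [0.307, -3.124, -0.005]
wrist_force: [-4.3, 3.2, 5.0]
width: 0.294
grip_force: 50.8
```

Request:
{"op": "drive_tool", "data": {"claw": [28, 34, 42, 50, 55, 60, 60, 60], "slide": [[0, 0, 0], [0, 0, 0], [0, 0, 0], [0, 0, 0.005], [0, 0, 0.03], [0, 0, 0.08], [0, 0, 0.15], [0, 0, 0.22]], "yaw": [0, 0, 0, 0, 0, 0, 0, 0]}}

```text
time: 20.97
tool_pos: [0.55, -0.3028, 0.321]
tcp_rot: [0.309, -3.125, -0.002]
wrist_force: [0.3, -0.6, -0.0]
width: 0.705
grip_force: 0.0
```

Request:
{"op": "drive_tool", "data": {"claw": [60, 60, 60, 60, 60, 60, 60, 60], "slide": [[0, 0.04, 0.05], [0, 0.1, 0.08], [0, 0.18, 0.08], [0, 0.26, 0.08], [0, 0.34, 0.08], [0, 0.42, 0.08], [0, 0.5, 0.08], [0, 0.58, 0.08]], "yaw": [0, 0, 0, 0, 0, 0, 0, 0]}}

```text
time: 21.63
tool_pos: [0.5502, -0.0112, 0.3616]
tcp_rot: [-0.309, 3.125, -0.0]
wrist_force: [1.1, -0.1, -0.1]
width: 0.702
grip_force: 0.0
```

```bash
cat > fin.py <<'E'
from h import *
pose(); c=cam('top'); P=xyz(c); z=P[...,2]
o=px=None
t=(449,262)
r=rect(P,(z>.013)&(z<.025),t,60); print('rim',r); print('casket',rect(P,(z>.044)&(z<.061),t,45)); print('grip',rect(P,(z>.061)&(z<.08),(440,228),30))
print('cradle casket',rect(P,(z>.044)&(z<.061),(186,275),40))
g=c['color'].astype(int).sum(-1); v,u=np.mgrid[:400,:640]
m=((g<125)&(z<.003))|((z>.003)&(z<.1)); m&=(u>405)&(u<500)&(v>198)&(v<305)
print('mat',rect(P,((g<150)|((z>.003)&(z<.09)))&(v>203),t,75), 'plate',rect(P,(z>.0035)&(z<.012),t,80))
save('fin',cv2.resize(c['color'][120:330,270:530],None,fx=2.5,fy=2.5))
E
python3 fin.py
```

```text
t 21.63 pos [550.2 -11.2 361.6] close 101.28 tilt [ 0.002 -0.   ] q6 -1.83 F [ 1.1 -0.1 -0.1] w 60.0 g 0.0
rim {'c': (463.6, -316.5), 'med': array([ 460.1, -300.8]), 'size': (109.7, 76.6), 'ang': 11.0, 'z': 17.6, 'n': 352}
casket {'c': (462.2, -316.6), 'med': array([ 461.5, -315.1]), 'size': (87.9, 55.1), 'ang': 12.0, 'z': 54.0, 'n': 929}
grip {'c': (547.7, -300.0), 'med': array([ 547.7, -299.8]), 'size': (26.5, 15.6), 'ang': -78.7, 'z': 65.5, 'n': 79}
cradle casket {'c': (452.8, 337.2), 'med': array([452.2, 335.8]), 'size': (87.7, 55.5), 'ang': -6.9, 'z': 56.4, 'n': 954}
mat {'c': (462.1, -190.6), 'med': array([ 481.9, -309.6]), 'size': (389.8, 211.6), 'ang': -79.2, 'z': 5.8, 'n': 4235} plate {'c': (428.2, -296.5), 'med': array([ 426. , -298.3]), 'size': (41.5, 11.1), 'ang': 28.2, 'z': 6.8, 'n': 25}
```

View pics/fin.png

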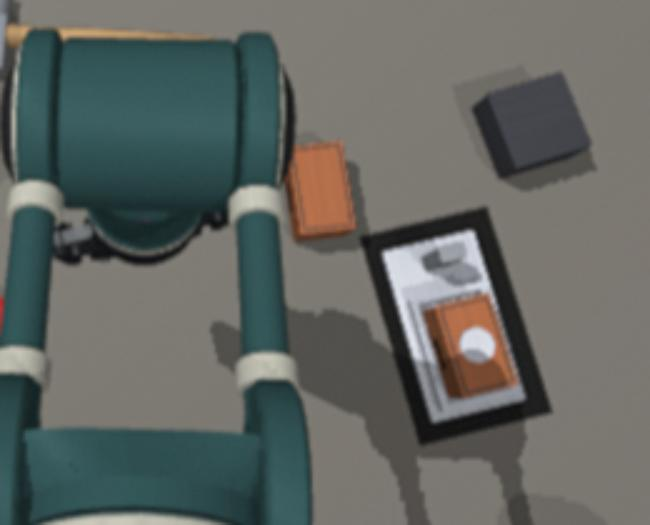

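The picture shows the carrier on the mat with even-looking margins and the plain casket untouched, but the numbers say about 4 mm off. I'll check the mat centre more carefully.

Run:
```python
from h import *
c=dict(np.load('pics/top1.npz')); K=c['mtx']; R=cv2.Rodrigues(c['rotation'])[0]
im=cv2.resize(c['color'],None,fx=4,fy=4,interpolation=cv2.INTER_LINEAR).astype(int).sum(-1)
for t in (150,180,200):
    m=(im<t).astype(np.uint8); n,l,st,ce=cv2.connectedComponentsWithStats(m); k=l[1000,1808]
    m=cv2.morphologyEx((l==k).astype(np.uint8),cv2.MORPH_OPEN,np.ones((25,25)))
    v,u=np.nonzero(m); u=(u+.5)/4-.5; v=(v+.5)/4-.5
    d=np.stack([(u-K[0,2])/K[0,0],-(v-K[1,2])/K[1,1],-np.ones(len(u))],-1)@R.T
    p=(c['eye']-d*(c['eye'][2]/d[:,2:]))[:,:2]*1000
    print(t,len(p),cv2.minAreaRect(p.astype(np.float32)))
    h=cv2.convexHull(p.astype(np.float32)); e=0.5
    q=cv2.approxPolyDP(h,12,True)[:,0]; print(q.round(1).tolist(), q.mean(0))
```

```text
150 71304 ((488.2203369140625, -315.4654541015625), (207.61415100097656, 131.65487670898438), 11.05233383178711)
[[597.5, -360.0], [578.5999755859375, -236.5], [378.0, -270.79998779296875], [398.70001220703125, -394.70001220703125]] [ 488.1792  -315.50577]
180 72569 ((488.38482666015625, -315.4697265625), (209.07554626464844, 133.07244873046875), 11.039722442626953)
[[598.0999755859375, -360.70001220703125], [579.2999877929688, -235.3000030517578], [376.8999938964844, -270.1000061035156], [398.0, -395.20001220703125]] [ 488.06543 -315.33484]
200 73355 ((488.2489013671875, -315.45941162109375), (209.64466857910156, 134.03903198242188), 11.045755386352539)
[[598.7000122070312, -361.3999938964844], [579.2999877929688, -234.6999969482422], [376.29998779296875, -270.0], [398.0, -395.79998779296875]] [ 488.0731 -315.4898]
```

Request:
{"op": "drive_tool", "data": {"claw": [60, 60, 60, 60, 60, 60, 60, 60], "slide": [[-0.005, -0.08, 0], [-0.005, -0.16, 0], [-0.005, -0.24, 0], [-0.005, -0.32, 0], [-0.005, -0.4, 0], [-0.005, -0.48, 0], [-0.005, -0.54, 0], [-0.005, -0.57, 0]], "yaw": [-0.001, -0.001, -0.001, -0.001, -0.001, -0.001, -0.001, -0.001]}}

```text
time: 22.35
tool_pos: [0.5475, -0.302, 0.3613]
tcp_rot: [-0.3, 3.126, -0.003]
wrist_force: [0.5, 0.2, -0.2]
width: 0.702
grip_force: 0.0
```

Request:
{"op": "drive_tool", "data": {"claw": [60, 60, 60, 60], "slide": [[0, -0.008, -0.05], [0, -0.008, -0.1], [0, -0.008, -0.1], [0, -0.008, -0.1]], "yaw": [0, 0, 0, 0]}}

```text
time: 22.68
tool_pos: [0.5472, -0.3013, 0.3088]
tcp_rot: [0.304, -3.124, -0.004]
wrist_force: [0.1, -0.5, 1.1]
width: 0.702
grip_force: 0.0
```

Run:
```python
from h import *
to(547.7,-300,210,101.1); c=cam('wrist'); P=xyz(c); z=P[...,2]
n,l,st,ce=cv2.connectedComponentsWithStats(((z>.061)&(z<.07)).astype(np.uint8))
for i in range(1,n):
    if st[i,4]>100: print(ce[i],rect(P,l==i,tuple(ce[i]),400))
print('rim',rect(P,(z>.013)&(z<.025),(320,100),200))
pose()
```

```text
t 22.68 pos [ 547.2 -301.3  308.8] close 101.12 tilt [-0.004  0.003] q6 -2.31 F [ 0.1 -0.5  1.1] w 59.9 g 0.0
shares [ 0.001   0.0027 -0.1977] yaw -0.0001
[319.56551724 211.76689655] {'c': (548.4, -300.8), 'med': array([ 547.8, -301.2]), 'size': (25.7, 16.0), 'ang': -78.4, 'z': 66.2, 'n': 725}
rim {'c': (464.5, -317.2), 'med': array([ 466.1, -316.9]), 'size': (109.8, 76.1), 'ang': 11.0, 'z': 18.2, 'n': 3182}
t 22.73 pos [ 548.  -301.5  310.6] close 101.15 tilt [-0.001  0.001] q6 -2.31 F [ 0.6 -0.1  0.6] w 60.1 g 0.0
```

Request:
{"op": "drive_tool", "data": {"claw": [60, 60, 60, 60, 60, 60, 60], "slide": [[0, 0.002, -0.05], [0, 0.002, -0.1], [0, 0.002, -0.15], [0, 0.002, -0.18], [0, 0.002, -0.195], [0, 0.002, -0.198], [0, 0.002, -0.198]], "yaw": [0, 0, 0, 0, 0, 0, 0]}}

```text
time: 23.32
tool_pos: [0.5488, -0.301, 0.2126]
tcp_rot: [-0.305, 3.125, -0.002]
wrist_force: [0.2, 0.3, 0.1]
width: 0.702
grip_force: 0.0
```

Request:
{"op": "drive_tool", "data": {"claw": [50, 40, 30, 24, 20, 18, 18, 18], "slide": [[0, 0, 0], [0, 0, 0], [0, 0, 0], [0, 0, 0], [0, 0, 0], [0, 0, 0], [0, 0, 0], [0, 0, 0]], "yaw": [0, 0, 0, 0, 0, 0, 0, 0], "newtons": 50}}

```text
time: 23.98
tool_pos: [0.5486, -0.3015, 0.2128]
tcp_rot: [-0.304, 3.125, -0.002]
wrist_force: [-1.0, 0.1, 6.6]
width: 0.287
grip_force: 49.8
```

Request:
{"op": "drive_tool", "data": {"claw": [18, 18, 18, 18, 18, 18, 18], "slide": [[0.001, -0.001, 0], [0.002, -0.002, 0], [0.003, -0.003, 0], [0.005, -0.005, 0], [0.006, -0.006, 0], [0.007, -0.007, 0], [0.007, -0.007, 0]], "yaw": [0, 0, 0, 0, 0, 0, 0]}}

```text
time: 24.57
tool_pos: [0.5501, -0.3028, 0.2129]
tcp_rot: [0.303, -3.122, -0.009]
wrist_force: [-10.7, 9.7, 18.8]
width: 0.297
grip_force: 51.4
```

```bash
cat > tip.py <<'E'
from h import *
s=pose(); R=cv2.Rodrigues(s['tcp_rot'])[0]; print('tip',((s['tool_pos']+R[:,2]*.16)*1000).round(1))
c=cam('wrist'); P=xyz(c); z=P[...,2]
r=rect(P,(z>.013)&(z<.025),(320,100),200); a=np.radians(r['ang']); print(r,'origin',np.array(r['c'])+22*np.array([np.cos(a),np.sin(a)]))
E
python3 tip.py
```

```text
t 24.57 pos [ 550.1 -302.8  212.9] close 101.09 tilt [-0.005  0.005] q6 -2.31 F [-10.7   9.7  18.8] w 25.4 g 51.4
tip [ 549.2 -302.    52.9]
{'c': (473.2, -315.7), 'med': array([ 477.4, -319.4]), 'size': (93.3, 76.6), 'ang': 10.8, 'z': 18.5, 'n': 3497} origin [ 494.81031952 -311.57761108]
```

Request:
{"op": "drive_tool", "data": {"claw": [18, 18, 18, 18, 18, 18], "slide": [[0.001, -0.001, 0.001], [0.002, -0.002, 0.001], [0.003, -0.003, 0.001], [0.004, -0.004, 0.001], [0.0045, -0.0045, 0.001], [0.0045, -0.0045, 0.001]], "yaw": [0, 0, 0, 0, 0, 0]}}

```text
time: 25.12
tool_pos: [0.5511, -0.3037, 0.2131]
tcp_rot: [0.302, -3.118, -0.015]
wrist_force: [-15.3, 15.9, 23.6]
width: 0.292
grip_force: 52.0
```

```bash
python3 tip.py
```

```text
t 25.12 pos [ 551.1 -303.7  213.1] close 101.06 tilt [-0.01   0.009] q6 -2.31 F [-15.3  15.9  23.6] w 25.0 g 52.0
tip [ 549.5 -302.3   53.1]
{'c': (473.4, -315.6), 'med': array([ 477.5, -319.4]), 'size': (93.2, 76.5), 'ang': 10.7, 'z': 18.9, 'n': 3493} origin [ 495.01748152 -311.51533446]
```

Request:
{"op": "drive_tool", "data": {"claw": [18, 18, 18, 18], "slide": [[0, 0, 0.001], [0, 0, 0.002], [0, 0, 0.002], [0, 0, 0.002]], "yaw": [0, 0, 0, 0]}}

```text
time: 25.5
tool_pos: [0.5522, -0.3051, 0.213]
tcp_rot: [0.303, -3.122, -0.008]
wrist_force: [-7.0, 8.3, 10.2]
width: 0.296
grip_force: 50.3
```

```bash
python3 tip.py
```

```text
t 25.50 pos [ 552.2 -305.1  213. ] close 101.07 tilt [-0.005  0.005] q6 -2.31 F [-7.   8.3 10.2] w 25.3 g 50.3
tip [ 551.4 -304.4   53. ]
{'c': (475.2, -317.9), 'med': array([ 479.4, -321.5]), 'size': (93.2, 76.5), 'ang': 10.7, 'z': 18.4, 'n': 3495} origin [ 496.81748152 -313.81533446]
```

Request:
{"op": "drive_tool", "data": {"claw": [18, 18, 18, 18], "slide": [[-0.001, 0.001, 0], [-0.002, 0.002, 0], [-0.003, 0.003, 0], [-0.003, 0.003, 0]], "yaw": [0, 0, 0, 0]}}

```text
time: 25.88
tool_pos: [0.5515, -0.3045, 0.2128]
tcp_rot: [0.303, -3.125, -0.003]
wrist_force: [-3.1, 3.5, 5.9]
width: 0.293
grip_force: 49.7
```

Request:
{"op": "drive_tool", "data": {"claw": [28, 34, 42, 50, 55, 60, 60, 60], "slide": [[0, 0, 0], [0, 0, 0], [0, 0, 0], [0, 0, 0.005], [0, 0, 0.03], [0, 0, 0.08], [0, 0, 0.15], [0, 0, 0.2]], "yaw": [0, 0, 0, 0, 0, 0, 0, 0]}}

```text
time: 26.55
tool_pos: [0.5526, -0.3056, 0.3158]
tcp_rot: [-0.304, 3.125, -0.002]
wrist_force: [0.1, -0.1, 2.0]
width: 0.704
grip_force: 0.0
```

Request:
{"op": "drive_tool", "data": {"claw": [60, 60, 60], "slide": [[0, 0, 0], [0, 0, 0], [0, 0, 0]], "yaw": [0, 0, 0]}}

```text
time: 26.8
tool_pos: [0.5521, -0.3053, 0.3132]
tcp_rot: [-0.304, 3.126, -0.001]
wrist_force: [0.6, 0.8, -1.3]
width: 0.703
grip_force: 0.0
```

```bash
python3 tip.py
python3 - <<'E'
from h import *
c=cam('wrist'); P=xyz(c); z=P[...,2]
n,l,st,ce=cv2.connectedComponentsWithStats(((z>.061)&(z<.07)).astype(np.uint8))
for i in range(1,n):
    if st[i,4]>100: print(rect(P,l==i,tuple(ce[i]),400))
E
```

```text
t 26.80 pos [ 552.1 -305.3  313.2] close 101.12 tilt [ 0.001 -0.   ] q6 -2.31 F [ 0.6  0.8 -1.3] w 60.1 g 0.0
tip [ 552.2 -305.3  153.2]
{'c': (466.7, -319.4), 'med': array([ 468.6, -319.4]), 'size': (110.8, 76.2), 'ang': 10.8, 'z': 18.2, 'n': 3119} origin [ 488.31031952 -315.27761108]
{'c': (550.6, -303.5), 'med': array([ 550. , -303.7]), 'size': (25.2, 15.6), 'ang': -79.0, 'z': 66.1, 'n': 701}
```

Request:
{"op": "drive_tool", "data": {"claw": [60, 60, 60, 60, 60, 60, 60, 60], "slide": [[0, 0.04, 0.05], [0, 0.1, 0.1], [0, 0.18, 0.1], [0, 0.26, 0.1], [0, 0.34, 0.1], [0, 0.42, 0.1], [0, 0.5, 0.1], [0, 0.58, 0.1]], "yaw": [0, 0, 0, 0, 0, 0, 0, 0]}}

```text
time: 27.57
tool_pos: [0.5512, -0.0135, 0.361]
tcp_rot: [0.304, -3.124, -0.001]
wrist_force: [1.0, 0.4, -0.7]
width: 0.699
grip_force: 0.0
```

```bash
python3 fin.py
```

```text
t 27.57 pos [551.2 -13.5 361. ] close 101.1 tilt [-0.003  0.   ] q6 -1.83 F [ 1.   0.4 -0.7] w 59.7 g 0.0
rim {'c': (465.8, -318.9), 'med': array([ 462. , -303.7]), 'size': (110.5, 77.5), 'ang': 10.3, 'z': 17.6, 'n': 355}
casket {'c': (464.4, -318.7), 'med': array([ 463.8, -317.5]), 'size': (87.9, 55.4), 'ang': 10.8, 'z': 54.0, 'n': 926}
grip {'c': (550.4, -302.6), 'med': array([ 550.1, -302.4]), 'size': (25.4, 15.6), 'ang': -79.0, 'z': 65.2, 'n': 77}
cradle casket {'c': (452.9, 337.6), 'med': array([452.3, 335.8]), 'size': (87.9, 55.0), 'ang': -7.0, 'z': 56.4, 'n': 954}
mat {'c': (463.0, -189.7), 'med': array([ 482.2, -309.3]), 'size': (388.5, 209.7), 'ang': -79.3, 'z': 5.8, 'n': 4244} plate {'c': (481.9, -296.3), 'med': array([ 490.4, -300.4]), 'size': (95.2, 43.5), 'ang': -21.8, 'z': 6.5, 'n': 86}
```

The carrier origin is about (487.8, -315.1) at 11°, against the mat centre at (488.2, -315.4). It is centred and square, both caskets are flat and home, and the arm is clear.

```bash
python3 -c "
from workcell import bot
print(bot.finish_job())"
```

```text
the job is handed in; nothing more can be done
None
```

The job is handed in: the round-tag casket lies home in the carrier nest, the bar-tag casket lies home in the cradle, and the loaded carrier is square on the mat and within about 1 mm of its centre by my measurements.

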